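Fit the orange blade cassette into the slicer and bolt it

ROBOT

A 6-joint arm with a two-finger parallel gripper is mounted at the origin on a cart in front of the work surface, level with it; the furniture and walls round the work are solid. World frame = base frame: x ahead of the robot, y to its left, z up, the work surface at z = 0. Lengths are in m, angles in rad, forces in N, time in s.
With the tool pointing down it reaches from about 0.275 to 0.775 m from the base axis. Payload 14.6 kg.
Tool frame: the origin (TCP) lies midway between the tips of the shut fingers; the grasp point (between the pads) lies arm.hold_point_z behind it (arm.hold_point_z is the distance from the TCP to the grasp point, in m); z points along the fingers, y is the line along which they close (so a half turn about z gives the same grasp; the last joint's range is limited). The gripper opens to 85 mm and grips with 20 to 120 N. Pads are 22 mm wide; open, the fingers measure 114 mm over their backs; the gripper's body (76 mm by 85 mm) begins 54 mm behind the grasp point. The pads swing forward as they close: fully open they stand 13 mm farther back than shut.
Start: joints at [-1.357, 0.263, -0.048, 1.259, 0, 1.415], TCP at [0.189, -0.49, 0.231] pointing down, gripper open.
Joint ranges: [-2.65, 2.65], [-0.89, 1.7], [-1.18, 1.37], [-2.13, 2.11], [-1.35, 1.29], [-3.14, 3.14]. Speed limits (rad/s): [1.89, 1.89, 2.57, 2.79, 3.14, 3.14].

INTERFACE

Orientations are given as a rotation vector (axis times angle).
In Python, from rig import sensors, viewer, ticket, arm gives the robot as it stands. The module is installed in compiled form; this text tells all that it offers.
- The arm moves only by the shell command python3 -m handwheel 'ROWS'. ROWS is a JSON object of lists of equal length, an entry for each row: "dr": the turn, a rotation vector about the world's x, y, z in degrees, a list of three; "xyz": the shift along the world's x, y, z in mm, a list of three; "fingers": the gripper's target within -1 to 1 (shut at 1, half-way at 0, fully open at -1). In form: {"dr": [[wx, wy, wz], ...], "xyz": [[x, y, z], ...], "fingers": [fingers, ...]}. A call has 1 to 10 rows; each row is the pose to reach, as a shift and turn from the pose commanded when the call began; what a row does not reach only later rows make up. A row lasts 1/8 s, in which the tool goes at most 62.5 mm and 10.7 degrees, less where a joint would pass 70% of its speed; a pose out of reach is approached as far as the arm can. A call with a gripper value outside its range is refused whole. The fingers move at their own pace and stop on an object; the grip force is fixed at half the most. Time passes only in rows, so rows that repeat a pose let the fingers close. It gives the time, the measured TCP pose, the force, the opening and the grip force at its end, in the units of the state.
- sensors.read_state(): the state, without advancing time (a new reading comes with each control period).
- viewer.capture(name): name is "side" or "top"; returns a dict with "frame" (420x560x3 uint8, red, green, blue), "mtx" (3x3 intrinsics, pixels), "position" and "orientation" of the camera in the world. Camera axes: x right, y down, z forward; pixel columns grow to the right and rows downward; lengths in m; the calibration is good to about 2 mm. A picture is of the moment at which its call begins. There is no depth.
- ticket.close_job(): hands the job in; it is judged then, once.
The state is a dict: "clock": time; "joint_positions": joint angles; "qvel": joint speeds; "joint_efforts": joint torques, N m; "tcp_pos": TCP position; "tcp_rot": TCP orientation; "contact_force": force on the tool from outside, world axes, zero at the start; "ft_torque": the same for the moment, N m; "grip_width": finger opening in m; "grip_force": force on a finger pad.
Only numpy, scipy, OpenCV 4.12 (cv2) and the standard library are available. Lean on these libraries where they do the work, as an engineer would, in place of code of your own. Each camera call takes 0.05 s, during which the arm holds its last target. There are 200 camera calls.

TASK

Get the vegetable slicer ready: put the orange blade cassette into the recess of the slicer's deck, press it down past its sprung catches until it lies flush with the deck all round, and then slide the bolt with the red tab fully home over its edge. Leave the green cassette and the other kitchen things where they are, and let go of everything.

Things in the scene. Friction and masses are not known exactly. Their poses are not given: they have to be found in the camera images.
- slicer: white vegetable slicer with grey side rails, standing fixed on the worktop; its deck is 210 x 117 mm, deck top 36 mm above the worktop. Origin on the worktop below the recess's centre; z up; x runs along its length, from the bolt's end (deck edge at x = -125 mm) to the grey carrying loop (deck edge at x = +85 mm, loop to +115 mm).
- recess (a point): centre of the floor of the slicer's recess, 20 mm above the worktop and 16 mm below the deck top, axes as the slicer's. The recess has a grey liner of slick plastic, 100 mm (slicer's x) by 75 mm (y) inside, 16 mm deep, whose upper 5 mm slope outwards by 3 mm on every side as a lead-in.
- mouth (a point): centre of the recess's mouth, at deck height. Below it, in the middle of each end wall, a sprung steel catch sticks out 4 mm: a cassette set in rests on both catches, or on one with its other end down, up to 7 mm proud of the deck, and goes down to the floor only when pressed at its middle (5 to 12 N; up to 25 N does no harm). The catches then bear on its ends.
- cassette_orange: loose orange blade cassette, 110 g: block 96 (its x) x 70 (y) x 16 mm with steel blade fields on top; mid-top an upright grip fin 44 mm long (along x), 10 mm thick (y), 28 mm high; 44 mm high in all. Origin: centre of its underside; z up. Fits the recess either way round, long side along the slicer's x; seated, its origin is at point recess and the block's top is flush with the deck.
- cassette_orange_fin (a point): middle of the top edge of the orange cassette's fin, 44 mm above its underside
- cassette_green: loose green blade cassette of the same shape and size, a bystander; origin: centre of its underside
- bolt (a joint): travel of the slicer's bolt in m: 0 drawn back (tip 60 mm from the recess's centre), 0.025 fully home at its stop, its plate over the cassette's edge. Slides towards the slicer's +x against 1.5 N of friction and stays where it is left. The plate, 5 mm thick, runs 2 mm above the deck, so a cassette whose edge there stands proud blocks it.
- bolt_tab (a point): middle of the top of the bolt's upright red tab, 30 mm above the deck; the tab is 10 mm thick (slicer's x), 26 mm wide (y), and stands 23 mm above the bolt's plate. It moves with the bolt.
- lemon: yellow lemon, 78 x 55 x 56 mm, bystander on the right; origin under its centre
- garlic: garlic bulb, 60 x 57 x 58 mm, bystander at the back; origin under its centre
- peeler: peeler with blue handle, 170 x 25 x 18 mm, bystander on the right; origin under its centre
- salt_shaker: glass salt shaker with grey cap, 44 mm wide, 90 mm high, bystander at the back; origin under its centre

How it is judged:
By the outcome, as a careful person would: the job done as asked, in the order asked, and still so for the second after the job is handed in, with the robot touching nothing.
It also fails if it takes over 51 s, if anything falls off the work surface, if the arm or the gripper's body presses on something with over 40 N, if the wrist force passes 120 N, or if a joint passes its speed limit or range.

## Working session

There is one attempt and no reset: what is moved stays moved. The work goes in short steps, Python scripts to look and compute and a shell command to move; the robot and the scene stay as the last step left them, time stands still between calls to the robot, and variables do not carry over. Pictures are saved under pics/ and viewed, at most 10 in all, crops included, and the job is handed in when it is done.

```bash
mkdir -p pics; cat > h.py <<'E'
import numpy as np, cv2
from scipy.spatial.transform import Rotation as R
from rig import sensors, viewer, ticket, arm
def cap(n,f=None):
    c=viewer.capture(n)
    if f: cv2.imwrite('pics/'+f,c['frame'][:,:,::-1])
    return c
def rot(c):
    o=np.array(c['orientation'],float)
    return o if o.shape==(3,3) else R.from_rotvec(o).as_matrix() if o.size==3 else R.from_quat(o).as_matrix()
def onplane(c,uv,z):
    uv=np.atleast_2d(np.array(uv,float))
    d=np.c_[uv,np.ones(len(uv))]@np.linalg.inv(c['mtx']).T@rot(c).T
    p=np.array(c['position']); return p+d*((z-p[2])/d[:,2])[:,None]
def proj(c,P):
    q=(np.atleast_2d(P)-np.array(c['position']))@rot(c)@np.array(c['mtx']).T
    return q[:,:2]/q[:,2:]
E
python3 - <<'E'
from h import *
for n in('top','side'):
    c=cap(n,n+'0.png'); print(n,c['position'],c['orientation'],c['mtx'])
print(sensors.read_state(),arm.hold_point_z)
E
```

```text
top [ 0.51501784 -0.0571746   1.14840011] [-2.20688735  2.14561777 -0.1619191 ] [[395.10485706   0.         272.52616453]
 [  0.         395.10485706 206.09244083]
 [  0.           0.           1.        ]]
side [ 0.54922388 -0.96830037  0.61703129] [-2.12237761  0.08526784 -0.0390441 ] [[389.37471386   0.         279.57727721]
 [  0.         389.37471386 209.69465061]
 [  0.           0.           1.        ]]
{'clock': 0.1, 'joint_positions': array([-1.35729145e+00,  2.63442797e-01, -4.88853630e-02,  1.25943999e+00,
       -1.09641661e-05,  1.41549492e+00]), 'qvel': array([-0.00108622, -0.0021843 ,  0.00121273,  0.00071277, -0.00025804,
        0.00028889]), 'joint_efforts': array([ 3.45519402e-03, -6.38572884e+01,  3.85065222e+01,  9.98187927e-03,
       -1.81433535e-05, -1.40127321e-05]), 'tcp_pos': array([ 0.1891966 , -0.48943134,  0.23088558]), 'tcp_rot': array([-3.08737504e+00, -5.75863832e-01,  6.16147418e-05]), 'contact_force': array([ 0.47839393,  1.33847145, -0.07153636]), 'ft_torque': array([ 0.01299859, -0.01893441, -0.04153714]), 'grip_force': 0.0, 'grip_width': 0.08539931335614731} 0.0187
```

View pics/top0.png

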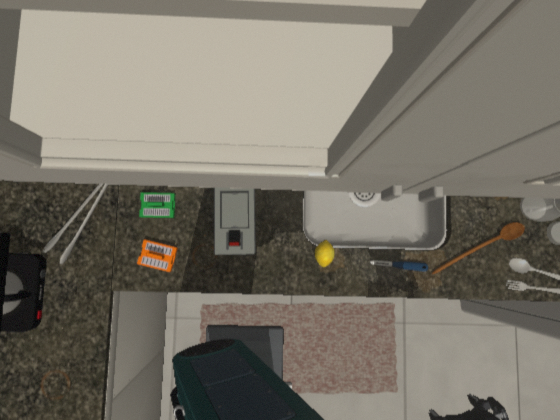

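View pics/side0.png

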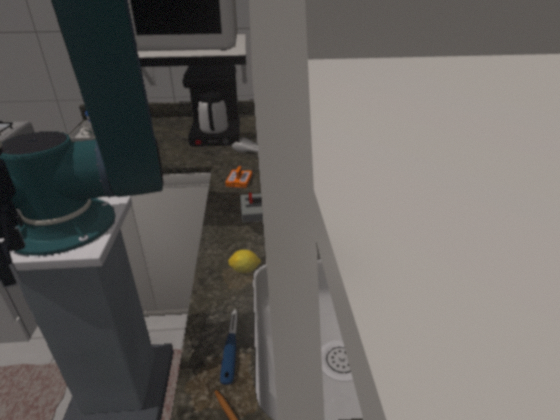

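The top view shows the orange cassette at about (157,256), the slicer's recess at (235,210) with the red tab at (234,239) on the robot's side, and green at (157,205). The side view shows orange at (239,177) and part of the slicer at (255,203), with the cupboard blocking the rest.

```bash
python3 - <<'E'
from h import *
c=cap('top'); f=c['frame']; s=cap('side'); g=s['frame']
a=cv2.resize(f[175:285,125:275],None,fx=5,fy=5,interpolation=cv2.INTER_CUBIC)
cv2.imwrite('pics/t1.png',a[:,:,::-1])
b=cv2.resize(g[155:225,215:275],None,fx=8,fy=8,interpolation=cv2.INTER_CUBIC)
cv2.imwrite('pics/s1.png',b[:,:,::-1])
def mask(f,lo,hi): return cv2.inRange(cv2.cvtColor(f,cv2.COLOR_RGB2HSV),lo,hi)
for nm,im,cc in(('top',f[230:285,125:190],c),('side',g[160:190,220:256],s)):
    m=mask(im,(3,150,120),(20,255,255)); off=(125,230) if nm=='top' else (220,160)
    ct=max(cv2.findContours(m,cv2.RETR_EXTERNAL,cv2.CHAIN_APPROX_NONE)[0],key=cv2.contourArea)
    r=cv2.minAreaRect(ct); bx=cv2.boxPoints(r)+off; P=onplane(cc,bx,.016)
    print(nm,r[0]+np.array(off),r[1:],np.round(P,4).tolist(),P.mean(0),np.linalg.norm(np.diff(P,axis=0),axis=1))
E
```

```text
top [156.79412079 255.32352829] ((35.65273666381836, 25.951311111450195), 14.03624439239502) [[0.4739, 0.2859, 0.016], [0.5448, 0.2729, 0.016], [0.5231, 0.1745, 0.016], [0.4524, 0.1883, 0.016]] [0.49853102 0.23039784 0.016     ] [0.07202551 0.10074169 0.07203239]
side [238.97186089 179.55440903] ((10.222294807434082, 26.205455780029297), 72.34988403320312) [[0.4516, 0.2179, 0.016], [0.5366, 0.2716, 0.016], [0.546, 0.1963, 0.016], [0.4646, 0.1477, 0.016]] [0.49969678 0.20838259 0.016     ] [0.10045359 0.07584796 0.09485665]
```

View pics/t1.png

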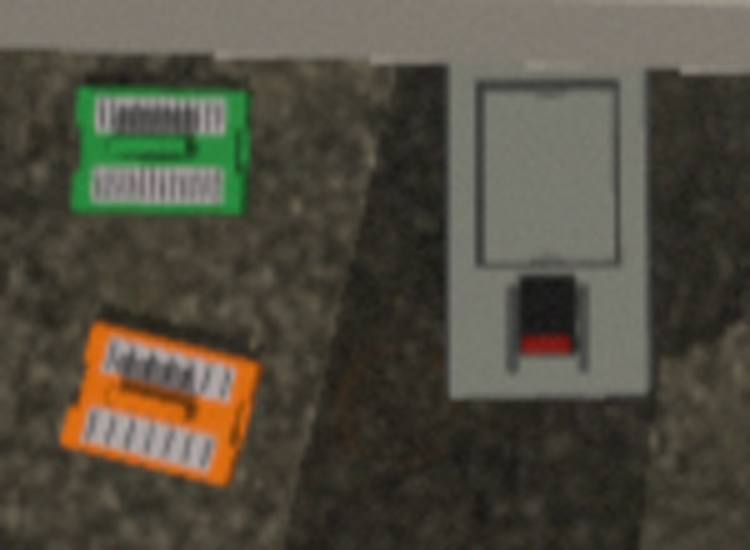

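View pics/s1.png

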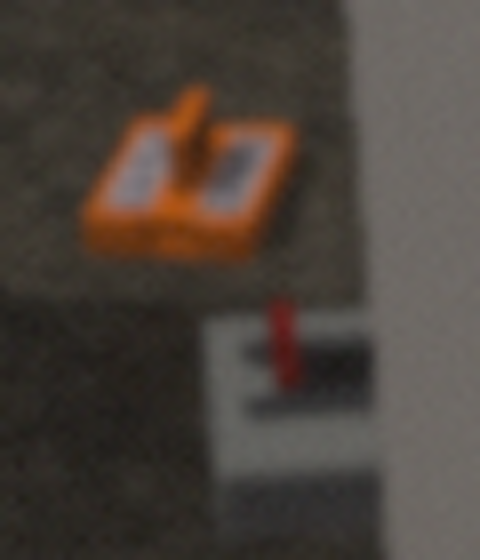

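The enlarged crops show the recess outline spanning roughly columns 221–248.5 and rows 191.5–228, with the deck's side edges at about columns 215 and 255 and its near edge at row 254.5. The red tab is at about (234,243), and the orange fin runs across the cassette's middle near (156,255).

```bash
python3 - <<'E'
from h import *
fs=[]
for i in range(4): c=cap('top'); fs.append(c['frame'].astype(float))
f=np.mean(fs,0); g=f.mean(2)
np.set_printoptions(linewidth=200,precision=0,suppress=True)
print('cols 210-259',g[198:222,210:260].mean(0)); 
print('cols low 245-252',g[246:252,210:260].mean(0)); print('rows 184-260 c224-231',g[184:260,224:231].mean(1)); print('rows c239-246',g[184:260,239:246].mean(1))
im=f.astype(np.uint8); hsv=cv2.cvtColor(im,cv2.COLOR_RGB2HSV)
np.set_printoptions(precision=4)
# white blade fields of orange: low-sat, bright, within hull
m=cv2.inRange(hsv,(3,150,120),(20,255,255)); m[:,190:]=0; m[:230]=0;m[285:]=0
ct=max(cv2.findContours(m,cv2.RETR_EXTERNAL,cv2.CHAIN_APPROX_NONE)[0],key=cv2.contourArea)
h=np.zeros_like(m); cv2.drawContours(h,[cv2.convexHull(ct)],-1,255,-1)
print('hull centroid',[cv2.moments(h,True)[k]/cv2.moments(h,True)['m00'] for k in('m10','m01')])
w=cv2.bitwise_and(h,cv2.inRange(hsv,(0,0,0),(180,110,255)))
n,l,st,ce=cv2.connectedComponentsWithStats(w)
for i in range(1,n):
    if st[i,4]>40: print(st[i],ce[i],onplane(c,ce[i],.016))
r=cv2.inRange(hsv,(170,130,60),(180,255,255))|cv2.inRange(hsv,(0,130,60),(3,255,255)); r[:,260:]=0;r[:,:210]=0;r[:230]=0;r[260:]=0
x=cv2.boundingRect(r);print('red',x)
E
```

```text
cols 210-259 [ 38.  38.  38.  41.  70. 112. 117. 117. 117. 112.  68.  72. 112. 117. 117. 117. 117. 117. 117. 117. 117. 117. 117. 117. 117. 117. 117. 117. 117. 117. 117. 117. 117. 117. 117. 117. 116. 104.  73.
 111. 117. 117. 117. 112.  72.  48.  45.  45.  43.  42.]
cols low 245-252 [ 42.  43.  43.  46.  69. 112. 118. 118. 118. 118. 117. 117. 117. 118. 118. 115.  98.  89.  97. 111. 113. 113. 113. 113. 113. 113. 113. 113. 113. 113. 106.  93.  99. 115. 117. 117. 117. 118. 117.
 118. 117. 117. 118. 115.  92.  58.  49.  66.  67.  64.]
rows 184-260 c224-231 [121. 121. 120. 121. 120. 116. 102.  73.  69.  96. 115. 117. 117. 117. 117. 117. 117. 117. 117. 117. 117. 117. 117. 117. 117. 117. 117. 117. 117. 117. 117. 117. 117. 117. 117. 117. 117. 117. 117.
 117. 117. 117. 115.  99.  91. 107.  95.  85.  76.  71.  71.  72.  71.  71.  71.  71.  72.  72.  75.  78.  79.  84.  94. 100. 101. 108. 115. 118. 117. 111.  86.  44.  36.  35.  36.  35.]
rows c239-246 [120. 120. 121. 122. 122. 116.  99.  68.  77. 105. 116. 117. 117. 117. 117. 117. 117. 117. 117. 117. 117. 117. 117. 117. 117. 117. 117. 117. 117. 117. 117. 117. 117. 117. 117. 117. 117. 117. 117.
 117. 117. 116. 110.  93.  95. 111. 106.  96.  87.  84.  84.  83.  84.  84.  85.  87.  87.  87.  85.  84.  84.  91.  99. 103. 104. 110. 117. 117. 117. 108.  81.  46.  42.  42.  40.  41.]
hull centroid [156.68091762252345, 255.2085505735141]
[145 243  27  12 184] [158.3315 248.5489] [[0.5175 0.2273 0.016 ]]
[141 257  27  12 187] [154.3476 262.2674] [[0.4789 0.2361 0.016 ]]
red (229, 242, 10, 4)
```

```bash
python3 - <<'E'
from h import *
c=cap('top'); np.set_printoptions(precision=4,suppress=True)
pts=[(234.19,209.6),(227.5,191.6),(242.5,191.4),(227.5,227.8),(242.5,227.46),(220.48,209.6),(247.9,209.6),(234.0,254.15)]
P=onplane(c,pts,.033); print(P)
print('end line yaw',np.degrees(np.arctan2(*(P[2]-P[1])[:2])),np.degrees(np.arctan2(*(P[4]-P[3])[:2])))
# long-line yaw from dark columns in two row bands
g=c['frame'].astype(float).mean(2)
L=[]
for lo,hi in((195,205),(214,224)):
    for a,b in((217,225),(244,252)):
        w=np.clip(117-g[lo:hi,a:b].mean(0),0,None); L.append(((w*np.arange(a,b)).sum()/w.sum(),(lo+hi-1)/2))
Q=onplane(c,L,.033); print(L); print([np.degrees(np.arctan2((Q[i]-Q[i+2])[1],(Q[i]-Q[i+2])[0])) for i in(0,1)])
t=sensors.read_state(); print(t['tcp_pos'],R.from_rotvec(t['tcp_rot']).as_matrix()[:,1])
E
```

```text
[[ 0.6326  0.0167  0.033 ]
 [ 0.6835  0.0376  0.033 ]
 [ 0.6854 -0.0049  0.033 ]
 [ 0.5805  0.0336  0.033 ]
 [ 0.5827 -0.0085  0.033 ]
 [ 0.6314  0.0554  0.033 ]
 [ 0.6337 -0.022   0.033 ]
 [ 0.5074  0.0126  0.033 ]]
end line yaw 177.42628600008214 177.0775835784885
[(np.float64(220.47224895733078), 199.5), (np.float64(247.8022774327122), 199.5), (np.float64(220.47276757441415), 218.5), (np.float64(248.012252042007), 218.5)]
[np.float64(2.3711773245184813), np.float64(2.540944720130033)]
[ 0.1892 -0.4897  0.2312] [ 0.3605 -0.9328 -0.    ]
```

```bash
python3 - <<'E'
from h import *
np.set_printoptions(precision=3,suppress=True)
c=cap('top'); s=cap('side'); 
def ray(c,uv): return rot(c)@np.linalg.inv(c['mtx'])@np.array([*uv,1.])
for uv in((10,178),(200,184),(300,190),(330,170)): d=ray(c,uv); print('top',uv,[(z,np.round(c['position'][:2]+d[:2]/d[2]*(z-c['position'][2]),3)) for z in(.3,.4,.5,.6,.7)])
for uv in((246,0),(255,200),(265,419),(306,0),(318,419),(308,60),(318,220),(385,419)): print('side dir',uv,ray(s,uv))
print('VP +y',proj(s,[[.549,1e4,.6]]),'VP down',proj(s,[[.549,-.96,-1e4]]))
E
```

```text
top (10, 178) [(0.3, array([0.658, 0.478])), (0.4, array([0.641, 0.415])), (0.5, array([0.624, 0.352])), (0.6, array([0.607, 0.289])), (0.7, array([0.591, 0.226]))]
top (200, 184) [(0.3, array([0.658, 0.075])), (0.4, array([0.641, 0.059])), (0.5, array([0.624, 0.044])), (0.6, array([0.607, 0.028])), (0.7, array([0.591, 0.013]))]
top (300, 190) [(0.3, array([ 0.652, -0.142])), (0.4, array([ 0.636, -0.132])), (0.5, array([ 0.619, -0.122])), (0.6, array([ 0.603, -0.112])), (0.7, array([ 0.587, -0.102]))]
top (330, 170) [(0.3, array([ 0.698, -0.208])), (0.4, array([ 0.677, -0.19 ])), (0.5, array([ 0.655, -0.172])), (0.6, array([ 0.633, -0.154])), (0.7, array([ 0.612, -0.137]))]
side dir (246, 0) [ 0.001  1.137 -0.067]
side dir (255, 200) [ 0.     0.867 -0.504]
side dir (265, 419) [ 0.     0.57  -0.982]
side dir (306, 0) [ 0.154  1.125 -0.067]
side dir (318, 419) [ 0.136  0.56  -0.983]
side dir (308, 60) [ 0.152  1.044 -0.199]
side dir (318, 220) [ 0.159  0.827 -0.548]
side dir (385, 419) [ 0.308  0.547 -0.984]
VP +y [[244.334 -30.42 ]] VP down [[284.118 840.443]]
```

```bash
python3 -m handwheel '{"dr":[[0,0,10],[0,0,20],[0,0,30],[0,0,40],[0,0,50],[0,0,56.4]],"xyz":[[0,60,0],[0,120,0],[0,180,0],[20,240,0],[45,300,0],[70,360,0]],"fingers":[-0.3,-0.3,-0.3,-0.3,-0.3,-0.3]}'
```

```text
clock: 1.3
tcp_pos: [0.2543, -0.1423, 0.2316]
tcp_rot: [2.462, 1.949, 0.0]
contact_force: [-0.0, -1.4, -0.7]
grip_width: 0.0554
grip_force: 0.0
```

```bash
python3 -m handwheel '{"dr":[[0,0,0],[0,0,0],[0,0,0],[0,0,0],[0,0,0],[0,0,0],[0,0,0],[0,0,0],[0,0,0]],"xyz":[[35,50,0],[70,100,0],[100,150,0],[135,200,0],[165,250,0],[200,300,-40],[239,361,-80],[239,361,-120],[239,361,-120]],"fingers":[-0.3,-0.3,-0.3,-0.3,-0.3,-0.3,-0.3,-0.3,-0.3]}'; python3 - <<'E'
from h import *
c=cap('top','t2.png'); t=sensors.read_state()
y=R.from_rotvec(t['tcp_rot']).as_matrix(); print(t['tcp_pos'],np.degrees(np.arctan2(y[1,1],y[0,1])),y[:,2],t['joint_positions'])
E
```

```text
clock: 2.42
tcp_pos: [0.4925, 0.2181, 0.1085]
tcp_rot: [-2.464, -1.947, 0.005]
contact_force: [-0.2, -0.3, 0.7]
grip_width: 0.0554
grip_force: 0.0
[0.49265559 0.21790014 0.10831767] -13.391373117847882 [-3.65767065e-03 -8.38664915e-04 -9.99992959e-01] [ 2.65038044e-01  3.56078644e-01 -2.57766143e-01  9.60701187e-01
  1.48731275e-04  2.06955485e+00]
```

View pics/t2.png

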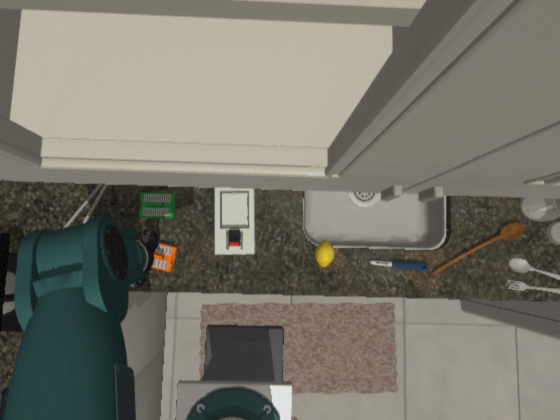

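The arm is now over the orange cassette, with the gripper at about (145,255). The green cassette and slicer are undisturbed.

```bash
python3 -m handwheel '{"dr":[[0,0,0],[0,0,0],[0,0,0]],"xyz":[[0,0,0],[0,0,0],[0,0,0]],"fingers":[-0.3,-0.3,-0.3]}'; python3 - <<'E'
from h import *
t=sensors.read_state()
y=R.from_rotvec(t['tcp_rot']).as_matrix(); print(t['tcp_pos'],np.degrees(np.arctan2(y[1,1],y[0,1])))
E
```

```text
clock: 2.85
tcp_pos: [0.4935, 0.2163, 0.1126]
tcp_rot: [2.467, 1.944, 0.003]
contact_force: [0.3, 0.4, 1.0]
grip_width: 0.0557
grip_force: 0.0
[0.49352615 0.21632902 0.11256943] -13.513353401859602
```

```bash
python3 -m handwheel '{"dr":[[0,0,0.8],[0,0,0.8],[0,0,0.8],[0,0,0.8],[0,0,0.8],[0,0,0.8]],"xyz":[[5,15.7,0],[5,15.7,-25],[5,15.7,-50],[5,15.7,-60],[5,15.7,-60],[5,15.7,-60]],"fingers":[-0.3,-0.3,-0.3,-0.3,-0.3,-0.3]}'; python3 - <<'E'
from h import *
t=sensors.read_state()
y=R.from_rotvec(t['tcp_rot']).as_matrix(); print(t['tcp_pos'],np.degrees(np.arctan2(y[1,1],y[0,1])))
E
```

```text
clock: 3.6
tcp_pos: [0.4987, 0.2328, 0.0522]
tcp_rot: [2.452, 1.963, 0.002]
contact_force: [0.8, 0.1, -0.4]
grip_width: 0.0554
grip_force: 0.0
[0.49874673 0.23280241 0.05215857] -12.660144460045283
```

Aligned. I'll descend to TCP z ≈ 0.021 and close.

```bash
python3 -m handwheel '{"dr":[[0,0,0],[0,0,0],[0,0,0],[0,0,0],[0,0,0],[0,0,0],[0,0,0],[0,0,0],[0,0,0]],"xyz":[[0,-0.5,-15],[0,-0.5,-31],[0,-0.5,-31],[0,-0.5,-31],[0,-0.5,-31],[0,-0.5,-31],[0,-0.5,-31],[0,-0.5,-31],[0,-0.5,-31]],"fingers":[-0.3,-0.3,-0.3,1,1,1,1,1,1]}'; python3 - <<'E'
from h import *
t=sensors.read_state()
y=R.from_rotvec(t['tcp_rot']).as_matrix(); print(t['tcp_pos'],np.degrees(np.arctan2(y[1,1],y[0,1])))
E
```

```text
clock: 4.72
tcp_pos: [0.4986, 0.2322, 0.0211]
tcp_rot: [2.453, 1.963, 0.002]
contact_force: [-0.7, -0.3, 7.5]
grip_width: 0.0089
grip_force: 59.5
[0.49860483 0.23217393 0.02106837] -12.664855279773898
```

```bash
python3 -m handwheel '{"dr":[[0,0,0],[0,0,0],[0,0,0],[0,0,10],[0,0,20],[0,0,30],[0,0,40],[0,0,50],[0,0,50],[0,0,50]],"xyz":[[0,0,20],[0,0,40],[0,0,60],[0,-20,60],[0,-40,60],[0,-60,60],[0,-80,60],[0,-100,60],[0,-100,60],[0,-100,60]],"fingers":[1,1,1,1,1,1,1,1,1,1]}'; python3 -m handwheel '{"dr":[[0,0,10],[0,0,20],[0,0,30],[0,0,40],[0,0,50],[0,0,55],[0,0,55],[0,0,55],[0,0,55],[0,0,55]],"xyz":[[25,0,0],[50,0,0],[75,0,0],[100,0,0],[120,0,0],[134,0,0],[134,-20,0],[134,-40,0],[134,-40,0],[134,-40,0]],"fingers":[1,1,1,1,1,1,1,1,1,1]}'; python3 - <<'E'
from h import *
c=cap('top','t3.png');cap('side','s3.png'); t=sensors.read_state()
y=R.from_rotvec(t['tcp_rot']).as_matrix(); print(t['tcp_pos'],np.degrees(np.arctan2(y[1,1],y[0,1])),y[:,2],t['joint_positions'])
E
```

```text
clock: 5.98
tcp_pos: [0.4982, 0.1324, 0.0804]
tcp_rot: [1.399, 2.813, 0.0]
contact_force: [0.7, -0.5, -1.4]
grip_width: 0.0087
grip_force: 58.7
clock: 7.22
tcp_pos: [0.6319, 0.0919, 0.0805]
tcp_rot: [-0.062, 3.141, 0.0]
contact_force: [0.3, -0.1, -2.1]
grip_width: 0.0086
grip_force: 58.7
[0.63200844 0.09231639 0.08044145] 92.31944013607968 [ 1.10877950e-04  1.35644273e-04 -9.99999985e-01] [ 1.75071030e-02  5.30881791e-01 -3.61783839e-02  1.00362292e+00
  1.33682434e-04 -2.29747490e-02]
```

View pics/t3.png

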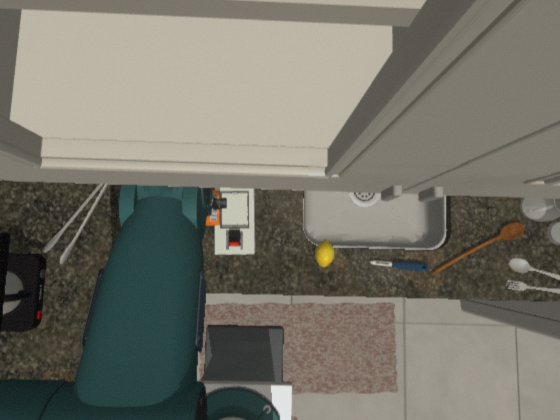

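The cassette's right edge shows at about (218,205), next to the slicer. The wrist is close to the cupboard edge but there is no contact force. I'll check the held offset against this visible edge.

```bash
python3 - <<'E'
from h import *
np.set_printoptions(precision=4,suppress=True,linewidth=200)
c=cap('top'); f=c['frame']; hsv=cv2.cvtColor(f,cv2.COLOR_RGB2HSV)
m=cv2.inRange(hsv,(3,150,90),(20,255,255)); m[:180]=0;m[235:]=0;m[:,:195]=0;m[:,235:]=0
ys,xs=np.nonzero(m); print('bbox',xs.min(),xs.max(),ys.min(),ys.max())
for r in range(ys.min(),ys.max()+1): 
    q=xs[ys==r]; print(r,(q.min(),q.max(),len(q)) if len(q) else None,end=' ')
print()
t=sensors.read_state()['tcp_pos']; a=np.radians(2.35); X=np.array([np.cos(a),np.sin(a)]);Y=np.array([-X[1],X[0]])
z=t[2]-.0211
C=[np.r_[t[:2]+sx*.048*X+sy*.035*Y,zz] for zz in(z,z+.016) for sx in(-1,1) for sy in(-1,1)]
print('predicted corners (bottom:--,-+,+-,++; top)',proj(c,C))
print('near slope',onplane(c,[(210,220)],z))
cv2.imwrite('pics/t3c.png',cv2.resize(f[180:240,195:265],None,fx=8,fy=8,interpolation=cv2.INTER_CUBIC)[:,:,::-1])
E
```

```text
bbox 205 219 190 225
190 (np.int64(213), np.int64(218), 6) 191 (np.int64(213), np.int64(218), 6) 192 (np.int64(213), np.int64(218), 6) 193 (np.int64(217), np.int64(219), 3) 194 (np.int64(218), np.int64(219), 2) 195 (np.int64(217), np.int64(219), 3) 196 (np.int64(217), np.int64(219), 3) 197 (np.int64(217), np.int64(219), 3) 198 (np.int64(217), np.int64(218), 2) 199 None 200 None 201 None 202 None 203 None 204 None 205 None 206 None 207 None 208 None 209 (np.int64(217), np.int64(218), 2) 210 (np.int64(217), np.int64(219), 3) 211 (np.int64(217), np.int64(219), 3) 212 (np.int64(217), np.int64(219), 3) 213 (np.int64(217), np.int64(219), 3) 214 (np.int64(217), np.int64(219), 3) 215 (np.int64(217), np.int64(219), 3) 216 (np.int64(206), np.int64(219), 6) 217 (np.int64(206), np.int64(219), 7) 218 (np.int64(206), np.int64(219), 7) 219 (np.int64(206), np.int64(219), 7) 220 (np.int64(206), np.int64(219), 7) 221 (np.int64(206), np.int64(218), 13) 222 (np.int64(206), np.int64(219), 14) 223 (np.int64(205), np.int64(218), 14) 224 (np.int64(205), np.int64(218), 14) 225 (np.int64(206), np.int64(213), 8) 
predicted corners (bottom:--,-+,+-,++; top) [[218.837  225.1726]
 [193.2051 225.4922]
 [218.8653 190.6375]
 [193.4922 190.8758]
 [218.2401 224.7732]
 [192.2255 225.0966]
 [218.275  189.7348]
 [192.5269 189.9746]]
near slope [[0.5991 0.0802 0.0593]]
```

View pics/t3c.png

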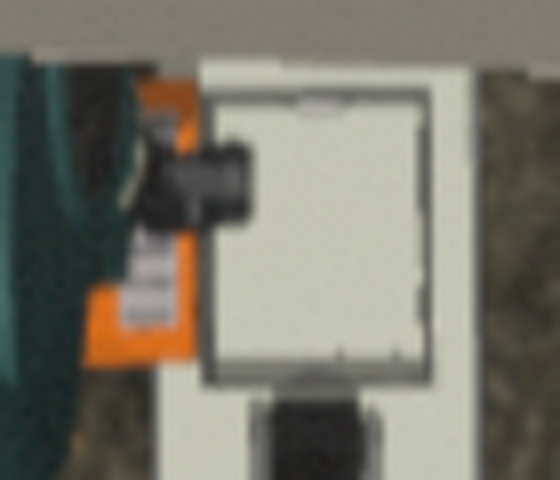

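The crop confirms the hold: the predicted cassette edges (right 218.8, bottom 225.2) match the observed ones at about 219 and 225. Next I'll move over the recess and lower.

```bash
python3 -m handwheel '{"dr":[[0,0,0],[0,0,0],[0,0,0],[0,0,0],[0,0,0],[0,0,0],[0,0,0],[0,0,0],[0,0,0]],"xyz":[[0,-20,0],[0,-40,0],[0.7,-60,0],[0.7,-75.4,0],[0.7,-75.4,0],[0.7,-75.4,0],[0.7,-75.4,-10],[0.7,-75.4,-20],[0.7,-75.4,-20]],"fingers":[1,1,1,1,1,1,1,1,1]}'; python3 - <<'E'
from h import *
t=sensors.read_state()
y=R.from_rotvec(t['tcp_rot']).as_matrix(); print(t['tcp_pos'],np.degrees(np.arctan2(y[1,1],y[0,1])),t['contact_force'],t['ft_torque'])
E
```

```text
clock: 8.5
tcp_pos: [0.6321, 0.017, 0.0591]
tcp_rot: [0.065, -3.139, -0.0]
contact_force: [-0.6, -0.4, -1.2]
grip_width: 0.0087
grip_force: 58.8
[0.6321298 0.0170232 0.0590535] 92.3612283258512 [-0.55611337 -0.35402999 -1.21509812] [0.02406034 0.02347669 0.04665229]
```

```bash
python3 -m handwheel '{"dr":[[0,0,0],[0,0,0],[0,0,0],[0,0,0],[0,0,0],[0,0,0]],"xyz":[[0.5,0,-3],[0.5,0,-6],[0.5,0,-8],[0.5,0,-10],[0.5,0,-10],[0.5,0,-10]],"fingers":[1,1,1,1,1,1]}'; python3 - <<'E'
from h import *
t=sensors.read_state()
y=R.from_rotvec(t['tcp_rot']).as_matrix(); print(t['tcp_pos'],np.degrees(np.arctan2(y[1,1],y[0,1])),t['contact_force'],t['ft_torque'])
E
```

```text
clock: 9.25
tcp_pos: [0.6334, 0.0166, 0.0504]
tcp_rot: [-0.064, 3.141, -0.0]
contact_force: [1.0, 0.4, -1.8]
grip_width: 0.0091
grip_force: 58.8
[0.63340601 0.01664862 0.05037749] 92.33565080973611 [ 0.97238258  0.44448013 -1.75820053] [-0.03411551  0.03431186 -0.00702264]
```

```bash
python3 -m handwheel '{"dr":[[0,0,0],[0,0,0],[0,0,0],[0,0,0],[0,0,0],[0,0,0]],"xyz":[[0,0,-1],[0,0,-2],[0,0,-3],[0,0,-4],[0,0,-4],[0,0,-4]],"fingers":[1,1,1,1,1,1]}'; python3 -m handwheel '{"dr":[[0,0,0],[0,0,0],[0,0,0],[0,0,0]],"xyz":[[0,0,-1],[0,0,-2],[0,0,-3],[0,0,-3]],"fingers":[1,1,1,1]}'; python3 - <<'E'
from h import *
t=sensors.read_state()
y=R.from_rotvec(t['tcp_rot']).as_matrix(); print(t['tcp_pos'],np.degrees(np.arctan2(y[1,1],y[0,1])),t['contact_force'],t['ft_torque'])
E
```

```text
clock: 10.0
tcp_pos: [0.6333, 0.0166, 0.0463]
tcp_rot: [0.064, -3.141, 0.0]
contact_force: [-1.1, 0.1, -0.3]
grip_width: 0.0091
grip_force: 58.9
clock: 10.5
tcp_pos: [0.6333, 0.0166, 0.0431]
tcp_rot: [0.064, -3.141, -0.0]
contact_force: [0.6, -0.4, -0.4]
grip_width: 0.0087
grip_force: 59.0
[0.63328401 0.01664712 0.04311194] 92.33526861641957 [ 0.59434925 -0.36210338 -0.35170256] [-0.04077323  0.04936114 -0.05419035]
```

```bash
python3 -m handwheel '{"dr":[[0,0,0],[0,0,0],[0,0,0]],"xyz":[[0,0,-1],[0,0,-2],[0,0,-2]],"fingers":[1,1,1]}'; python3 -m handwheel '{"dr":[[0,0,0],[0,0,0]],"xyz":[[0,0,-1],[0,0,-1]],"fingers":[1,1]}';  python3 -m handwheel '{"dr":[[0,0,0],[0,0,0]],"xyz":[[0,0,-1],[0,0,-1]],"fingers":[1,1]}'
```

```text
clock: 10.88
tcp_pos: [0.6333, 0.0166, 0.0411]
tcp_rot: [0.064, -3.141, -0.0]
contact_force: [-0.4, 0.0, -2.1]
grip_width: 0.009
grip_force: 58.8
clock: 11.12
tcp_pos: [0.6333, 0.0167, 0.0411]
tcp_rot: [-0.064, 3.14, -0.0]
contact_force: [-4.3, 0.2, 10.8]
grip_width: 0.0088
grip_force: 60.5
clock: 11.38
tcp_pos: [0.6333, 0.0167, 0.0411]
tcp_rot: [-0.064, 3.14, -0.0]
contact_force: [-9.4, 0.1, 24.2]
grip_width: 0.0088
grip_force: 62.5
```

It bottomed exactly at the expected seated height with 24 N of force. Now I'll release, retract and look.

```bash
python3 -m handwheel '{"dr":[[0,0,0],[0,0,0],[0,0,0],[0,0,0],[0,0,0],[0,0,0],[0,0,0],[0,0,0],[0,0,0]],"xyz":[[0,0,2],[0,0,2],[0,0,2],[0,0,2],[0,0,20],[0,0,40],[0,0,60],[0,0,60],[0,0,60]],"fingers":[1,-0.3,-0.3,-0.3,-0.3,-0.3,-0.3,1,1]}'; python3 -m handwheel '{"dr":[[0,0,0],[0,0,0],[0,0,0],[0,0,0],[0,0,0],[0,0,0],[0,0,0],[0,0,0],[0,0,0]],"xyz":[[0,50,0],[0,100,0],[-30,130,0],[-60,160,0],[-90,180,0],[-120,180,0],[-120,180,0],[-120,180,0],[-120,180,0]],"fingers":[1,1,1,1,1,1,1,1,1]}'; python3 - <<'E'
from h import *
c=cap('top');s=cap('side'); f=c['frame']
a=cv2.resize(f[180:265,195:275],None,fx=5,fy=5,interpolation=cv2.INTER_CUBIC)
b=cv2.resize(s['frame'][170:230,225:275],None,fx=7,fy=7,interpolation=cv2.INTER_CUBIC)
h=max(a.shape[0],b.shape[0]); o=np.zeros((h,a.shape[1]+b.shape[1],3),np.uint8); o[:a.shape[0],:a.shape[1]]=a; o[:b.shape[0],a.shape[1]:]=b
cv2.imwrite('pics/t4.png',o[:,:,::-1])
hsv=cv2.cvtColor(f,cv2.COLOR_RGB2HSV)
m=cv2.inRange(hsv,(3,150,90),(20,255,255)); m[:180]=0;m[240:]=0;m[:,:205]=0;m[:,265:]=0
ys,xs=np.nonzero(m); print('orange bbox',xs.min(),xs.max(),ys.min(),ys.max())
X=np.array([np.cos(np.radians(2.4)),np.sin(np.radians(2.4))]);Y=np.array([-X[1],X[0]])
print(proj(c,[np.r_[np.array([.6331,.0167])+i*.048*X+j*.035*Y,.036] for i in(-1,1) for j in(-1,1)]))
r=cv2.inRange(hsv,(170,120,60),(180,255,255))|cv2.inRange(hsv,(0,150,60),(2,255,255)); r[:,260:]=0;r[:,:210]=0;r[:236]=0;r[260:]=0
x,y,w,hh=cv2.boundingRect(r); print('red',x,y,w,hh,'tab top',onplane(c,[(x+w/2-.5,y-.5),(x+w/2-.5,y+hh-.5)],.066)); print(sensors.read_state()['tcp_pos'])
E
```

```text
clock: 12.5
tcp_pos: [0.6331, 0.0167, 0.0985]
tcp_rot: [0.064, -3.14, -0.0]
contact_force: [0.3, -1.1, -0.9]
grip_width: 0.0197
grip_force: 0.0
clock: 13.62
tcp_pos: [0.5141, 0.1965, 0.099]
tcp_rot: [0.063, -3.141, 0.0]
contact_force: [0.4, -0.3, -0.3]
grip_width: 0.0
grip_force: 0.0
orange bbox 222 247 192 226
[[246.69506586 226.12124815]
 [221.71638495 226.45734552]
 [246.41904934 192.36390172]
 [221.68609612 192.62188166]]
red 229 241 10 4 tab top [[0.54449642 0.01325872 0.066     ]
 [0.53366129 0.01285141 0.066     ]]
[0.5139329  0.19646493 0.09900595]
```

View pics/t4.png

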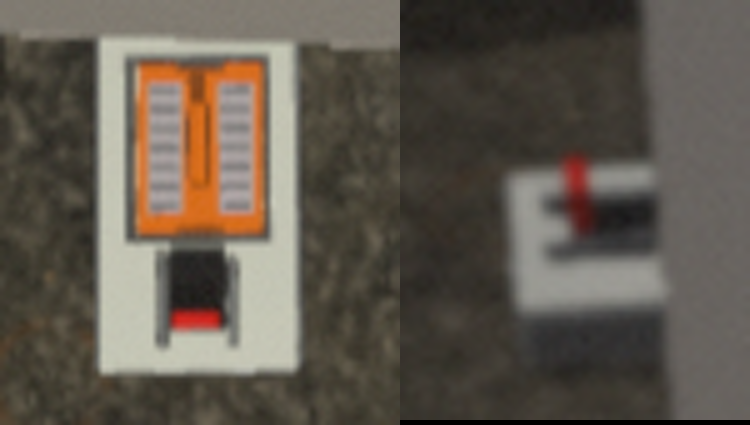

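The orange cassette lies square in the recess (crop 135–268, 60–238), with the tab still drawn back. I'll press once more on the fin top with shut fingers as a flushness check; contact is expected at z = 0.064.

```bash
python3 -m handwheel '{"dr":[[0,0,0],[0,0,0],[0,0,0],[0,0,0],[0,0,0],[0,0,0],[0,0,0],[0,0,0],[0,0,0]],"xyz":[[40,0,0],[80,-30,0],[119,-75,0],[119,-120,0],[119,-160,0],[119,-180,0],[119,-180,-20],[119,-180,-30],[119,-180,-30]],"fingers":[1,1,1,1,1,1,1,1,1]}'; python3 -m handwheel '{"dr":[[0,0,0],[0,0,0],[0,0,0],[0,0,0]],"xyz":[[0,0,-1],[0,0,-2],[0,0,-3],[0,0,-3]],"fingers":[1,1,1,1]}'; python3 -m handwheel '{"dr":[[0,0,0],[0,0,0],[0,0,0]],"xyz":[[0,0,-1],[0,0,-2],[0,0,-2]],"fingers":[1,1,1]}'
```

```text
clock: 14.85
tcp_pos: [0.632, 0.0172, 0.0687]
tcp_rot: [0.065, -3.14, -0.0]
contact_force: [1.5, -1.0, 0.8]
grip_width: 0.0003
grip_force: 0.0
clock: 15.35
tcp_pos: [0.6324, 0.0167, 0.0664]
tcp_rot: [-0.064, 3.141, -0.0]
contact_force: [-0.2, 1.0, -0.5]
grip_width: 0.0001
grip_force: 0.0
clock: 15.72
tcp_pos: [0.6323, 0.0167, 0.0642]
tcp_rot: [0.064, -3.141, -0.0]
contact_force: [-0.2, -0.2, -0.1]
grip_width: -0.0
grip_force: 0.0
```

```bash
python3 -m handwheel '{"dr":[[0,0,0],[0,0,0]],"xyz":[[0,0,-1],[0,0,-1]],"fingers":[1,1]}';python3 -m handwheel '{"dr":[[0,0,0],[0,0,0]],"xyz":[[0,0,-0.7],[0,0,-0.7]],"fingers":[1,1]}'
```

```text
clock: 15.98
tcp_pos: [0.6324, 0.0166, 0.064]
tcp_rot: [-0.064, 3.14, -0.0]
contact_force: [-3.8, 0.6, 9.8]
grip_width: -0.0004
grip_force: 4.9
clock: 16.23
tcp_pos: [0.6324, 0.0166, 0.064]
tcp_rot: [-0.064, 3.14, -0.0]
contact_force: [-6.8, -0.4, 18.3]
grip_width: -0.0002
grip_force: 9.1
```

Contact came at z = 0.064, so the cassette is flush. Next is the bolt: go behind the red tab (rear face at x ≈ 0.534, y ≈ 0.013).

```bash
python3 -m handwheel '{"dr":[[0,0,0],[0,0,0],[0,0,0],[0,0,0],[0,0,0],[0,0,0],[0,0,0],[0,0,0],[0,0,0],[0,0,0]],"xyz":[[0,0,20],[0,0,40],[-40,-5,40],[-80,-5,40],[-124,-5,40],[-124,-5,40],[-124,-5,20],[-124,-5,0],[-124,-5,-14],[-124,-5,-14]],"fingers":[1,1,1,1,1,1,1,1,1,1]}';python3 -m handwheel '{"dr":[[0,0,0],[0,0,0],[0,0,0],[0,0,0],[0,0,0],[0,0,0]],"xyz":[[3,0.1,0],[6,0.2,0],[9,0.3,0],[12,0.4,0],[15,0.5,0],[15,0.5,0]],"fingers":[1,1,1,1,1,1]}'
```

```text
clock: 17.48
tcp_pos: [0.5082, 0.0117, 0.0479]
tcp_rot: [0.064, -3.14, -0.0]
contact_force: [-0.2, -0.3, 0.9]
grip_width: 0.0002
grip_force: 0.0
clock: 18.23
tcp_pos: [0.5236, 0.0121, 0.0486]
tcp_rot: [-0.064, 3.141, -0.0]
contact_force: [0.3, -0.5, -0.3]
grip_width: 0.0002
grip_force: 0.0
```

```bash
python3 -m handwheel '{"dr":[[0,0,0],[0,0,0],[0,0,0],[0,0,0],[0,0,0],[0,0,0],[0,0,0]],"xyz":[[3,0.1,0],[6,0.2,0],[9,0.4,0],[12,0.5,0],[15,0.6,0],[18,0.8,0],[18,0.8,0]],"fingers":[1,1,1,1,1,1,1]}';python3 -m handwheel '{"dr":[[0,0,0],[0,0,0],[0,0,0],[0,0,0]],"xyz":[[2,0.1,0],[4,0.2,0],[5,0.2,0],[5,0.2,0]],"fingers":[1,1,1,1]}'
```

```text
clock: 19.1
tcp_pos: [0.5417, 0.0129, 0.0486]
tcp_rot: [-0.064, 3.141, -0.0]
contact_force: [-0.5, 0.3, -0.6]
grip_width: 0.0
grip_force: 0.0
clock: 19.6
tcp_pos: [0.5421, 0.0131, 0.0483]
tcp_rot: [0.064, -3.134, 0.001]
contact_force: [-25.3, -2.6, 20.3]
grip_width: 0.0002
grip_force: 12.6
```

It stopped at x ≈ 0.542 with 25 N. I'll back off and look.

```bash
python3 -m handwheel '{"dr":[[0,0,0],[0,0,0],[0,0,0],[0,0,0],[0,0,0],[0,0,0],[0,0,0],[0,0,0],[0,0,0]],"xyz":[[-5,0,0],[-15,0,0],[-15,0,20],[-15,0,50],[-15,50,50],[-15,100,50],[-15,150,50],[-15,190,50],[-15,190,50]],"fingers":[1,1,1,1,1,1,1,1,1]}'; python3 - <<'E'
from h import *
c=cap('top');s=cap('side'); f=c['frame']
a=cv2.resize(f[180:265,195:275],None,fx=5,fy=5,interpolation=cv2.INTER_CUBIC)
b=cv2.resize(s['frame'][170:230,225:275],None,fx=7,fy=7,interpolation=cv2.INTER_CUBIC)
o=np.zeros((425,750,3),np.uint8); o[:,:400]=a; o[:420,400:]=b
cv2.imwrite('pics/t5.png',o[:,:,::-1]); hsv=cv2.cvtColor(f,cv2.COLOR_RGB2HSV)
r=cv2.inRange(hsv,(170,120,60),(180,255,255))|cv2.inRange(hsv,(0,150,60),(2,255,255)); r[:,260:]=0;r[:,:210]=0;r[:225]=0;r[260:]=0
x,y,w,hh=cv2.boundingRect(r); print('red',x,y,w,hh,'tab top',onplane(c,[(x+w/2-.5,y-.5),(x+w/2-.5,y+hh-.5)],.066))
rr=f[225:256,230:238,0].mean(1)-f[225:256,230:238,1].mean(1); print(rr.round()); print(onplane(c,[(234,225+(rr.clip(5)-5)@np.arange(31)/(rr.clip(5)-5).sum())],.066))
E
```

```text
clock: 20.72
tcp_pos: [0.531, 0.2053, 0.0985]
tcp_rot: [-0.069, 3.14, 0.001]
contact_force: [0.2, -1.0, -0.9]
grip_width: 0.0001
grip_force: 0.0
red 229 233 10 4 tab top [[0.56624245 0.01407619 0.066     ]
 [0.55535678 0.01366698 0.066     ]]
[  1.   1.   0.   2.   0.   1.  -0.   6.  44. 111. 156. 152.  84.   7.
  -1.  -1.  -1.  -2.  -2.  -1.  -2.  -1.  -1.  -2.   0.  -0.  -0.  -0.
  -1.   0.   4.]
[[0.55884669 0.01243748 0.066     ]]
```

View pics/t5.png

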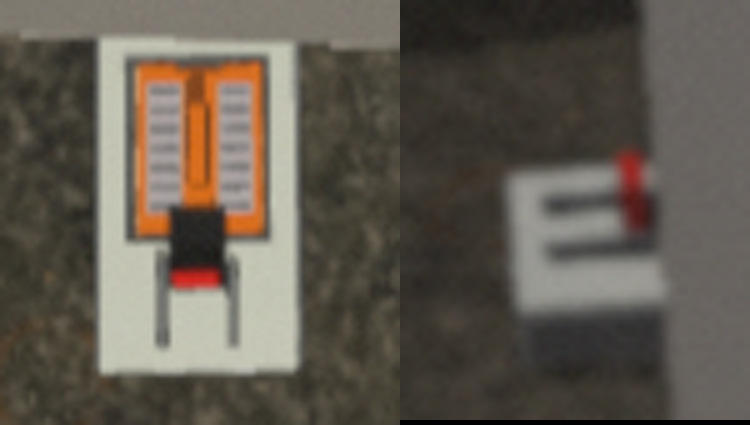

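The plate now covers the cassette's near edge and the tab has moved forward (crop row 320 to 278). I'll compare sub-pixel against the saved earlier frame to see whether the travel is the full 25 mm.

```bash
python3 - <<'E'
from h import *
c=cap('top')
def cen(f):
    d=f[225:256,230:238].astype(float).mean(1); rr=(d[:,0]-d[:,1]-15).clip(0); return 225+rr@np.arange(31)/rr.sum()
def tip(f): return f[205:250,231:237].astype(float).mean((1,2)).round()
A=cv2.imread('pics/t3.png')[:,:,::-1]; B=c['frame']
P=[onplane(c,[(233.7,cen(f))],.064)[0] for f in(A,B)]; print(cen(A),cen(B),P,np.linalg.norm(P[1]-P[0]))
print(tip(A),tip(B))
X=np.array([.9991,.0419])
for d in(-.060,-.035): print(proj(c,[np.r_[np.array([.6329,.0167])+d*X,z] for z in(.043,.038)]))
E
```

```text
243.42286465177398 235.25 [array([0.53663101, 0.01254717, 0.064     ]), array([0.55885169, 0.01338119, 0.064     ])] 0.022236334257767085
[190. 190. 191. 190. 191. 191. 190. 190. 191. 191. 190. 191. 191. 191.
 191. 191. 191. 191. 188. 164. 120. 103.  87.  94.  94.  54.  40.  38.
  37.  40.  37.  37.  32.  31.  30.  32.  41.  69.  90.  99. 119. 156.
 188. 192. 192.] [107. 108. 109. 110. 108. 110. 111. 112. 111. 114. 112. 112. 114. 122.
 120. 105.  72.  46.  40.  39.  39.  39.  39.  36.  31.  32.  32.  33.
  45.  71.  89. 100. 125. 160. 188. 191. 191. 191. 191. 191. 192. 191.
 191. 191. 191.]
[[234.08050346 230.49654574]
 [234.19245086 230.59332251]]
[[234.04008782 221.55302937]
 [234.15192581 221.68955693]]
```

```bash
python3 - <<'E'
from h import *
np.set_printoptions(linewidth=200,suppress=True,precision=3)
c=cap('top'); s=cap('side'); A=cv2.imread('pics/s3.png')[:,:,::-1].astype(float); B=s['frame'].astype(float); T=cv2.imread('pics/t3.png')[:,:,::-1].astype(float)
for f in(A,B):
    d=f[188:206,295-60:260]; d=(d[...,0]-d[...,1]).round()
    print(d[3:12,2:].astype(int))
# expected images for tab-top front edge, travel 0 / 22 / 25, from tab centre x0
X=np.array([.9991,.0419,0])
for x0 in(.539,):
    for tr in(0,.022,.025):
        b=np.array([x0,.0130,.066])+tr*X
        print(tr,'top',proj(c,[b+.005*X,b-.005*X]).ravel(),'side',proj(s,[b,b-[0,0,.02]]).ravel())
E
```

```text
[[  5   5   3   3   5   4   3   4   4   2   7  14  19  21  15   4   3   4   2   4   4   6   3]
 [  4   5   5   5   5   7   3   4   4   7  13  37  54  57  36  14   5   3   3   5   1   2   3]
 [  4   6   6   9   4   7   2   4   6   6  21  54  90  91  57  20   4   1   3   4   1   2   0]
 [  9   9   7   4   3   4   3   2   4   5  17  57 100 106  65  22   3   3  -1   1   1   1   0]
 [  9   8   6   4   3   3   2   0   4   4  14  48  93 107  70  23   3   1   1  -2  -1  -1  -1]
 [  5   6   3   2   1   2   1   0   0   3   9  40  85 102  67  23   6   2   1  -1   1   0   1]
 [  5   5   4   1   2   0   1   0   1   2   9  31  66  82  57  22   4   0   0   1  -1  -1   0]
 [  4   4   4   1   1  -1   0   0   0   0   5  26  51  64  51  22   4   2  -1   1   2   0   1]
 [  4   2   2   1   1  -1   0   0  -1   0   6  21  47  58  51  27   7  -1   0   3  -1  -1   2]]
[[  3   5   2   3   6   3   3   4   2   6   2   5   4   2   2   3   3   6  15  29  41  37  21]
 [  6   6   3   5   5   4   3   4   5   4   5   4   4   1   2   4   4   7  27  61  84  78  45]
 [  7   7   6   4   5   4   5   3   4   3   3   1   2 
[... 156 characters left out ...]
4   3   2   1   1   1   1   2   2   0   0   1   0   3  13  47  93 102  61]
 [  6   4   5   2   1   1   0   2   0   2   1   1   0   0   1   2   1   1   9  38  76  86  53]
 [  5   2   2   2   1   0   0   0   0   1   0   0   2   1  -1   0   0   2  10  33  59  66  44]
 [  4   3   5   2   0   1   1   0   1   0   1   0   0  -1   0   1   1   0   9  30  50  58  45]
 [  4   3   1   3   0   1   0   0   2   0  -1   0   0  -1   1   2   1   1   5  22  44  55  48]]
0 top [233.511 240.685 233.527 244.374] side [251.042 194.346 251.349 200.342]
0.022 top [233.476 232.597 233.492 236.269] side [258.666 193.861 258.902 199.85 ]
0.025 top [233.471 231.497 233.487 235.167] side [259.703 193.795 259.929 199.783]
```

Travel measures about 22–23 mm, while the plate tip sits at the home position (row ~221 against 221.6 predicted). The bolt may have started slightly in. I'll push again, a little higher on the tab, to see whether the stop is truly rigid.

```bash
python3 -m handwheel '{"dr":[[0,0,0],[0,0,0],[0,0,0],[0,0,0],[0,0,0],[0,0,0],[0,0,0],[0,0,0],[0,0,0],[0,0,0]],"xyz":[[-6,-50,0],[-6,-100,0],[-6,-150,0],[-6,-192,0],[-6,-192,0],[-6,-192,-15],[-6,-192,-30],[-6,-192,-44],[-6,-192,-44],[-6,-192,-44]],"fingers":[1,1,1,1,1,1,1,1,1,1]}';python3 -m handwheel '{"dr":[[0,0,0],[0,0,0],[0,0,0],[0,0,0],[0,0,0],[0,0,0]],"xyz":[[4,0.1,0],[8,0.2,0],[12,0.4,0],[15,0.5,0],[16.5,0.5,0],[16.5,0.5,0]],"fingers":[1,1,1,1,1,1]}'; python3 -m handwheel '{"dr":[[0,0,0],[0,0,0]],"xyz":[[2,0,0],[2,0,0]],"fingers":[1,1]}'; python3 -m handwheel '{"dr":[[0,0,0],[0,0,0]],"xyz":[[2,0,0],[2,0,0]],"fingers":[1,1]}'
```

```text
clock: 22.22
tcp_pos: [0.5256, 0.0112, 0.055]
tcp_rot: [-0.064, 3.141, -0.0]
contact_force: [0.8, -0.3, -1.4]
grip_width: -0.0001
grip_force: 0.0
clock: 22.98
tcp_pos: [0.5418, 0.0116, 0.0545]
tcp_rot: [0.064, -3.141, 0.0]
contact_force: [0.6, 0.2, -0.2]
grip_width: -0.0002
grip_force: 0.0
clock: 23.22
tcp_pos: [0.5421, 0.0117, 0.0544]
tcp_rot: [0.064, -3.138, 0.0]
contact_force: [-10.0, -1.4, 7.3]
grip_width: 0.0
grip_force: 5.0
clock: 23.48
tcp_pos: [0.5423, 0.0117, 0.0542]
tcp_rot: [0.064, -3.135, 0.0]
contact_force: [-19.6, -0.7, 15.2]
grip_width: 0.0002
grip_force: 10.1
```

The stop is rigid at the same spot at both heights, so the bolt is home. Now I'll retract clear, check and hand in.

```bash
python3 -m handwheel '{"dr":[[0,0,0],[0,0,0],[0,0,0],[0,0,0],[0,0,0],[0,0,0],[0,0,0],[0,0,0],[0,0,0],[0,0,0]],"xyz":[[-5,0,0],[-18,0,0],[-18,0,25],[-18,0,60],[-30,50,60],[-50,100,60],[-70,150,60],[-80,180,60],[-80,180,60],[-80,180,60]],"fingers":[1,1,1,1,1,1,1,1,1,1]}'; python3 - <<'E'
from h import *
c=cap('top','t6.png'); f=c['frame']; hsv=cv2.cvtColor(f,cv2.COLOR_RGB2HSV)
d=f[225:256,230:238].astype(float).mean(1); rr=(d[:,0]-d[:,1]-15).clip(0); print('tab row',225+rr@np.arange(31)/rr.sum())
m=cv2.inRange(hsv,(3,150,90),(20,255,255)); m[:180]=0;m[240:]=0;m[:,:205]=0;m[:,265:]=0
print(cv2.boundingRect(m))
print(f[205:225,231:237].astype(float).mean(1).round().tolist())
E
```

```text
clock: 24.72
tcp_pos: [0.4658, 0.1913, 0.1146]
tcp_rot: [-0.064, 3.141, -0.0]
contact_force: [-0.4, 0.4, -0.7]
grip_width: 0.0001
grip_force: 0.0
tab row 235.2488935173132
(222, 192, 26, 45)
[[181.0, 101.0, 44.0], [181.0, 101.0, 45.0], [182.0, 102.0, 45.0], [184.0, 103.0, 46.0], [183.0, 102.0, 43.0], [183.0, 102.0, 44.0], [187.0, 104.0, 44.0], [189.0, 104.0, 46.0], [189.0, 106.0, 45.0], [190.0, 105.0, 44.0], [191.0, 106.0, 44.0], [189.0, 104.0, 42.0], [197.0, 108.0, 44.0], [211.0, 114.0, 45.0], [208.0, 113.0, 45.0], [178.0, 98.0, 41.0], [115.0, 67.0, 35.0], [60.0, 44.0, 35.0], [42.0, 40.0, 38.0], [41.0, 39.0, 37.0]]
```

View pics/t6.png

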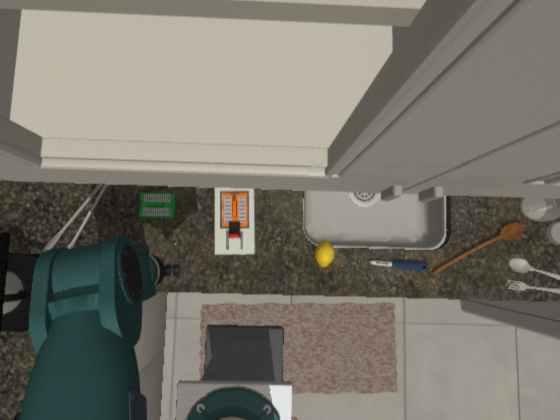

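The cassette is seated at (234,210), the bolt plate lies over its edge with the tip at row 221, the arm is clear and the bystanders are unmoved.

```bash
python3 -c "
from rig import ticket
print(ticket.close_job())"
```

```text
the job is handed in; nothing more can be done
None
```

The job is handed in with the orange cassette seated flush, the bolt pushed to a rigid stop over its edge and the arm clear; tab travel measured only about 22–23 mm of the 25 mm, but the plate tip is at its home position, so I judged the bolt fully home.

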